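# Scan the bead caddies and hang them up

## Task

Do the evening stock count on the sewing-cabinet top: lift the barcode scanner off its stand hook and scan the label on the lid of every caddy, from the smallest caddy to the largest, holding the scanner steady with its window squarely over each label, a hand's breadth or so above it, for a good second. Then hang the scanner back on its stand by the slot in its handle, and hang every caddy by its handle slot on a hook of the rack, one to a hook (whichever hooks you like). Leave everything else on the table where it is.

Things in the scene. Friction and masses are not known exactly. Their poses are not given: they have to be found in the camera images.
- caddy1: smallest of up to four closed plywood caddies of one shape; body 84 mm (x) by 64 (y) by 28 tall. Upright handle plate across the middle: 12 mm thick (x), 64 wide (y), 74 tall; slot 48 wide, 40 tall right above the lid, open along x; above it a grip strip 34 tall to pinch from above; 102 mm tall in all. Origin: centre of underside, z up. None if absent
- caddy1_label (a point): centre of the 32 mm square white barcode label lying flat on the lid of caddy1, 25 mm to the -x side of the handle
- caddy2: second smallest of up to four closed plywood caddies of one shape; body 84 mm (x) by 74 (y) by 38 tall. Upright handle plate across the middle: 12 mm thick (x), 64 wide (y), 74 tall; slot 48 wide, 40 tall right above the lid, open along x; above it a grip strip 34 tall to pinch from above; 112 mm tall in all. Origin: centre of underside, z up. None if absent
- caddy2_label (a point): centre of the 32 mm square white barcode label lying flat on the lid of caddy2, 25 mm to the -x side of the handle
- caddy3: second largest of up to four closed plywood caddies of one shape; body 84 mm (x) by 84 (y) by 48 tall. Upright handle plate across the middle: 12 mm thick (x), 64 wide (y), 74 tall; slot 48 wide, 40 tall right above the lid, open along x; above it a grip strip 34 tall to pinch from above; 122 mm tall in all. Origin: centre of underside, z up. None if absent
- caddy3_label (a point): centre of the 32 mm square white barcode label lying flat on the lid of caddy3, 25 mm to the -x side of the handle
- caddy4: largest of up to four closed plywood caddies of one shape; body 84 mm (x) by 94 (y) by 58 tall. Upright handle plate across the middle: 12 mm thick (x), 64 wide (y), 74 tall; slot 48 wide, 40 tall right above the lid, open along x; above it a grip strip 34 tall to pinch from above; 132 mm tall in all. Origin: centre of underside, z up. None if absent
- caddy4_label (a point): centre of the 32 mm square white barcode label lying flat on the lid of caddy4, 25 mm to the -x side of the handle
- scanner: barcode scanner wand, 184 mm tall, hung by its handle slot. Origin: centre of the window in its lower end, z up the wand; reads along its -z, labels 30 to 160 mm off. Head 34 (x) by 64 (y) by 34 mm, body 28 by 44 up to 110 mm, then a handle like the caddies': slot from 110 to 150 mm, grip strip 150 to 184 mm, 12 thick (x), 64 wide, slot 48 wide
- rack: fixed wooden rack with four steel hooks in a row, pointing along its own -x. Crossbar and posts 85 to 103 mm to the +x side of the hook points, top at 221 mm, nothing above; foot board 14 mm thick, 70 to 160 mm on the +x side, 500 wide. Origin: on the table under the middle of the row of hook points
- hook1 (a point): resting point on hook 1 of the rack: top of its level flat steel prong (28 mm wide, 6 thick), 210 mm above the table; axes as the rack's. The prong comes from the crossbar 85 mm to +x, runs on 22 mm to -x and ends in an upturned tip at 22 to 36 mm on the -x side, rising 12 mm above this point. Hooks are 130 mm apart
- hook2 (a point): resting point on hook 2 of the rack: top of its level flat steel prong (28 mm wide, 6 thick), 210 mm above the table; axes as the rack's. The prong comes from the crossbar 85 mm to +x, runs on 22 mm to -x and ends in an upturned tip at 22 to 36 mm on the -x side, rising 12 mm above this point. Hooks are 130 mm apart
- hook3 (a point): resting point on hook 3 of the rack: top of its level flat steel prong (28 mm wide, 6 thick), 210 mm above the table; axes as the rack's. The prong comes from the crossbar 85 mm to +x, runs on 22 mm to -x and ends in an upturned tip at 22 to 36 mm on the -x side, rising 12 mm above this point. Hooks are 130 mm apart
- hook4 (a point): resting point on hook 4 of the rack: top of its level flat steel prong (28 mm wide, 6 thick), 210 mm above the table; axes as the rack's. The prong comes from the crossbar 85 mm to +x, runs on 22 mm to -x and ends in an upturned tip at 22 to 36 mm on the -x side, rising 12 mm above this point. Hooks are 130 mm apart
- stand_hook (a point): resting point on the hook of the fixed scanner stand: top of its level prong, 230 mm above the table; hook shaped as on the rack, pointing along this point's -x (tip at 22 to 36 mm, 12 mm up). Post 14 mm thick, 85 mm to +x; steel foot 16 mm thick, 20 to 130 mm on the +x side, 90 wide
- pin_vice: steel pin vice, 75 mm long, 12 thick, lying on a fixed white ceramic tile (150 x 150 x 8 mm); origin under its middle. To be left alone
- brown_knob: brown turned wooden knob, 34 mm wide, 32 tall, on the tile; origin under its centre. To be left alone
- spool1: wooden thread spool, 30 mm wide, 40 tall, on the rack's foot board; origin under its centre. To be left alone
- spool2: a second such spool on the foot board; origin under its centre. To be left alone
- tape_measure: black tape measure case 50 x 55 x 30 mm, on the table below the hooks; origin under its centre. To be left alone
- pin_jar: jar of pins, 52 mm wide, 70 tall; origin under its centre. To be left alone
- mug: white mug, 76 mm wide, 85 tall; origin under its centre. To be left alone
Mind the look-alikes: they are no part of the job. Leave any blue look-alike of the caddy3 alone.

How it is judged (in metres and radians):
On the way, in this order (a step that is already met when the one before it is completed fails the run):
1. the scanner is lifted off its hook (horizontal distance between scanner and stand_hook above 0.07 m and height (world z) of scanner above 0.06 m), for 0.2 s.
2. the smallest caddy (caddy1) is scanned: label centre within 16 mm of the scanner axis, 30 to 160 mm from the window, within 40 degrees of square, kept there for 0.8 s (x of caddy1_label in the frame of scanner between -0.016 and 0.016 m and y of caddy1_label in the frame of scanner between -0.016 and 0.016 m and z of caddy1_label in the frame of scanner between -0.16 and -0.03 m and angle between the z axis of scanner and the z axis of caddy1, either way round below 0.7 rad), for 0.8 s.
3. the second smallest caddy (caddy2) is scanned: label centre within 16 mm of the scanner axis, 30 to 160 mm from the window, within 40 degrees of square, kept there for 0.8 s (x of caddy2_label in the frame of scanner between -0.016 and 0.016 m and y of caddy2_label in the frame of scanner between -0.016 and 0.016 m and z of caddy2_label in the frame of scanner between -0.16 and -0.03 m and angle between the z axis of scanner and the z axis of caddy2, either way round below 0.7 rad), for 0.8 s.
4. the second largest caddy (caddy3) is scanned: label centre within 16 mm of the scanner axis, 30 to 160 mm from the window, within 40 degrees of square, kept there for 0.8 s (x of caddy3_label in the frame of scanner between -0.016 and 0.016 m and y of caddy3_label in the frame of scanner between -0.016 and 0.016 m and z of caddy3_label in the frame of scanner between -0.16 and -0.03 m and angle between the z axis of scanner and the z axis of caddy3, either way round below 0.7 rad), for 0.8 s.
5. the largest caddy (caddy4) is scanned: label centre within 16 mm of the scanner axis, 30 to 160 mm from the window, within 40 degrees of square, kept there for 0.8 s (x of caddy4_label in the frame of scanner between -0.016 and 0.016 m and y of caddy4_label in the frame of scanner between -0.016 and 0.016 m and z of caddy4_label in the frame of scanner between -0.16 and -0.03 m and angle between the z axis of scanner and the z axis of caddy4, either way round below 0.7 rad), for 0.8 s.
6. the scanner hangs on its stand hook again, let go (x of scanner in the frame of stand_hook between -0.06 and 0.08 m and y of scanner in the frame of stand_hook between -0.055 and 0.055 m and z of scanner in the frame of stand_hook between -0.162 and -0.128 m and angle between scanner's own z axis and vertical below 0.45 rad and contact force between the fingers and scanner below 0.2 N), for 0.3 s.
At the end, for the whole second after the job is handed in: The scanner hangs by its slot on the stand hook and every caddy present hangs by its slot on a rack hook, one each, let go: underside within about 55 mm sideways of below the hook point and 12 mm of its hanging height, tilted under 25 degrees (a little sway does not matter) (x of scanner in the frame of stand_hook between -0.06 and 0.08 m and y of scanner in the frame of stand_hook between -0.055 and 0.055 m and z of scanner in the frame of stand_hook between -0.162 and -0.128 m and angle between each of scanner, caddy1, caddy2, caddy3, caddy4's own z axis and vertical below 0.45 rad and ((x of caddy1 in the frame of hook1 between -0.06 and 0.08 m and y of caddy1 in the frame of hook1 between -0.055 and 0.055 m and z of caddy1 in the frame of hook1 between -0.08 and -0.046 m) or (x of caddy1 in the frame of hook2 between -0.06 and 0.08 m and y of caddy1 in the frame of hook2 between -0.055 and 0.055 m and z of caddy1 in the frame of hook2 between -0.08 and -0.046 m) or (x of caddy1 in the frame of hook3 between -0.06 and 0.08 m and y of caddy1 in the frame of hook3 between -0.055 and 0.055 m and z of caddy1 in the frame of hook3 between -0.08 and -0.046 m) or (x of caddy1 in the frame of hook4 between -0.06 and 0.08 m and y of caddy1 in the frame of hook4 between -0.055 and 0.055 m and z of caddy1 in the frame of hook4 between -0.08 and -0.046 m)) and ((x of caddy2 in the frame of hook1 between -0.06 and 0.08 m and y of caddy2 in the frame of hook1 between -0.055 and 0.055 m and z of caddy2 in the frame of hook1 between -0.09 and -0.056 m) or (x of caddy2 in the frame of hook2 between -0.06 and 0.08 m and y of caddy2 in the frame of hook2 between -0.055 and 0.055 m and z of caddy2 in the frame of hook2 between -0.09 and -0.056 m) or (x of caddy2 in the frame of hook3 between -0.06 and 0.08 m and y of caddy2 in the frame of hook3 between -0.055 and 0.055 m and z of caddy2 in the frame of hook3 between -0.09 and -0.056 m) or (x of caddy2 in the frame of hook4 between -0.06 and 0.08 m and y of caddy2 in the frame of hook4 between -0.055 and 0.055 m and z of caddy2 in the frame of hook4 between -0.09 and -0.056 m)) and ((x of caddy3 in the frame of hook1 between -0.06 and 0.08 m and y of caddy3 in the frame of hook1 between -0.055 and 0.055 m and z of caddy3 in the frame of hook1 between -0.1 and -0.066 m) or (x of caddy3 in the frame of hook2 between -0.06 and 0.08 m and y of caddy3 in the frame of hook2 between -0.055 and 0.055 m and z of caddy3 in the frame of hook2 between -0.1 and -0.066 m) or (x of caddy3 in the frame of hook3 between -0.06 and 0.08 m and y of caddy3 in the frame of hook3 between -0.055 and 0.055 m and z of caddy3 in the frame of hook3 between -0.1 and -0.066 m) or (x of caddy3 in the frame of hook4 between -0.06 and 0.08 m and y of caddy3 in the frame of hook4 between -0.055 and 0.055 m and z of caddy3 in the frame of hook4 between -0.1 and -0.066 m)) and ((x of caddy4 in the frame of hook1 between -0.06 and 0.08 m and y of caddy4 in the frame of hook1 between -0.055 and 0.055 m and z of caddy4 in the frame of hook1 between -0.11 and -0.076 m) or (x of caddy4 in the frame of hook2 between -0.06 and 0.08 m and y of caddy4 in the frame of hook2 between -0.055 and 0.055 m and z of caddy4 in the frame of hook2 between -0.11 and -0.076 m) or (x of caddy4 in the frame of hook3 between -0.06 and 0.08 m and y of caddy4 in the frame of hook3 between -0.055 and 0.055 m and z of caddy4 in the frame of hook3 between -0.11 and -0.076 m) or (x of caddy4 in the frame of hook4 between -0.06 and 0.08 m and y of caddy4 in the frame of hook4 between -0.055 and 0.055 m and z of caddy4 in the frame of hook4 between -0.11 and -0.076 m))); the robot touches nothing.
It fails at once if one of the other things on the table is shifted more than 4 cm (distance of any of pin_vice, brown_knob, spool1, spool2, tape_measure, pin_jar, mug from where it was at the start of the episode above 0.04 m).
Of caddy1, caddy2, caddy3, caddy4 only 3 to 4 are there at a start; the rules pass over those that are not, and their reading is None.
At some moment in a run one of caddy1, caddy2, caddy3, caddy4 may be knocked a few centimetres aside while the robot is not near it.
It also fails if it takes over 210 s, if anything falls off the work surface, if the arm or the gripper's body presses on something with over 40 N, if the wrist force passes 120 N, or if a joint passes its speed limit or range.

## Robot

A 7-joint arm with a two-finger parallel gripper is mounted at the origin on the work surface. World frame = base frame: x ahead of the robot, y to its left, z up, the work surface at z = 0. Lengths are in m, angles in degrees, forces in N, time in s.
With the tool pointing down it reaches from about 0.4 to 0.925 m from the base axis. Payload 4.1 kg.
Tool frame: the origin (TCP) lies at the centre of the arm's flange, where the gripper is bolted on; the fingertips stand 173 mm ahead of it and the grasp point (between the pads) lies 155 mm ahead of it (manip.grip_point_offset is the distance from the TCP to the grasp point, in m); z points along the fingers, y is the line along which they close (so a half turn about z gives the same grasp; the last joint's range is limited). The gripper opens to 85 mm and grips with 20 to 120 N. Pads are 22 mm wide; open, the fingers measure 114 mm over their backs; the gripper's body (76 mm by 85 mm) begins 54 mm behind the grasp point. The pads swing forward as they close: fully open they stand 13 mm farther back than shut.
Start: joints at [70.989, 22.827, 2.584, 88.041, -1.071, 69.15, -2.905], TCP at [0.15, -0.632, 0.405] pointing down, gripper open.
Joint ranges: [-161.44, 161.44], [-28.35, 127.94], [-78.24, 83.42], [0, 140.83], [-78.03, 258.03], [13.02, 114.36], [-168.23, 168.23]. Speed limits (degrees/s): [147.25, 147.25, 180, 180, 180, 180, 180].

## Interface

Orientations are given as [roll, pitch, yaw] about the fixed x, y, z axes, in that order (R = Rz(yaw) Ry(pitch) Rx(roll)).
In Python, from plant import manip, optics, ticket gives the robot as it stands.
- The arm moves only by the tool apply_moves, never from a script. Its argument "commands" is one flat list of numbers, 5 for each row, row after row: the opening, from -1 (shut) to 1 (fully open), then the shift along the tool's x, y, z in units of 50 mm (1.0 is 50 mm), then the turn about the tool's z in units of 8 degrees (1.0 is 8 degrees). In form: [hand, dx, dy, dz, twist, hand, dx, dy, dz, twist, ...]. A call has 1 to 10 rows; each row is the pose to reach, as a shift and turn from the pose commanded when the call began, along the tool's axes at that moment; what a row does not reach only later rows make up. A row lasts 1/8 s, in which the tool goes at most 62.5 mm and 10.7 degrees, less where a joint would pass 70% of its speed; a pose out of reach is approached as far as the arm can. A call with a gripper value outside its range is refused whole. The fingers move at their own pace and stop on an object; "grip_force" is the grip in N (left out, the last holds). Time passes only in rows, so rows that repeat a pose let the fingers close. It gives the time, the measured TCP pose, the force, the opening and the grip force at its end, in the units of the state.
- manip.sense(): the state, without advancing time (a new reading comes with each control period).
- optics.read_camera(name): name is "side" or "top"; returns a dict with "frame" (384x512x3 uint8, red, green, blue), "camera_matrix" (3x3 intrinsics, pixels), "world_from_camera" (4x4, takes a point from camera to world coordinates). Camera axes: x right, y up, looking along -z (the intrinsics and any distortion apply to the point x, -y, -z); pixel columns grow to the right and rows downward; lengths in m; the calibration is good to about 2 mm. A picture is of the moment at which its call begins. There is no depth.
- ticket.close_job(): hands the job in; it is judged then, once.
The state is a dict: "t": time; "joint_pos": joint angles; "qd": joint speeds; "joint_efforts": joint torques, N m; "tool_pos": TCP position; "tcp_rot": TCP orientation; "force": force on the tool from outside, world axes, zero at the start; "moment": the same for the moment, N m; "opening": finger opening in m; "finger_force": force on a finger pad.
Only numpy, scipy, OpenCV 4.12 (cv2) and the standard library are available. Lean on these libraries where they do the work, as an engineer would, in place of code of your own. Each camera call takes 0.05 s, during which the arm holds its last target. There are 200 camera calls.

## Working session

There is one attempt and no reset: what is moved stays moved. The work goes in short steps, Python scripts to look and compute and a tool call to move; the robot and the scene stay as the last step left them, time stands still between calls to the robot, and variables do not carry over. Pictures are saved under pics/ and viewed, at most 14 in all, crops included, and the job is handed in when it is done.

Besides the shell and the picture viewer there is one more tool, called after "Request:" by a JSON object that holds its "api" and its "payload". apply_moves: Moves the arm, as the interface text tells. Its arguments: {"type":"object","properties":{"commands":{"type":"array","items":{"type":"number"}},"grip_force":{"type":"number"}},"required":["commands"]}

```bash
ls; mkdir -p pics; cat > h.py <<'E'
import numpy as np, cv2
from plant import manip, optics, ticket
def shot(n):
    d=optics.read_camera(n); return d['frame'],np.array(d['camera_matrix']),np.array(d['world_from_camera']),d
def ray(K,T,u,v):
    p=np.linalg.inv(K)@[u,v,1.]; dr=T[:3,:3]@np.array([p[0],-p[1],-p[2]]); return T[:3,3],dr
def onz(K,T,u,v,z):
    o,d=ray(K,T,u,v); return o+d*(z-o[2])/d[2]
def proj(K,T,P):
    P=np.atleast_2d(P); c=(P-T[:3,3])@T[:3,:3]; q=np.c_[c[:,0],-c[:,1],-c[:,2]]@K.T; return q[:,:2]/q[:,2:]
E
python3 - <<'E'
from h import *
for n in('top','side'):
    f,K,T,d=shot(n); print(n,list(d.keys()),K.round(1).tolist(),T.round(3).tolist())
    cv2.imwrite(f'pics/{n}0.png',cv2.resize(f[:,:,::-1],(800,600),interpolation=cv2.INTER_CUBIC)); np.savez(f'{n}0.npz',f=f,K=K,T=T)
s=manip.sense(); print(s, manip.grip_point_offset)
E
```

```text
pics
top ['frame', 'camera_matrix', 'world_from_camera'] [[487.2, 0.0, 261.8], [0.0, 487.2, 185.8], [0.0, 0.0, 1.0]] [[0.002, 0.992, -0.124, 0.37], [-1.0, -0.0, -0.021, -0.012], [-0.021, 0.125, 0.992, 1.502], [0.0, 0.0, 0.0, 1.0]]
side ['frame', 'camera_matrix', 'world_from_camera'] [[359.0, 0.0, 258.0], [0.0, 359.0, 194.5], [0.0, 0.0, 1.0]] [[0.91, 0.268, -0.316, 0.273], [-0.414, 0.593, -0.69, -0.648], [0.002, 0.759, 0.651, 0.766], [0.0, 0.0, 0.0, 1.0]]
{'t': 0.1, 'joint_pos': array([70.98878439, 22.86978596,  2.58038912, 88.10664982, -1.07213073,
       69.15245512, -2.90768611]), 'qd': array([-0.03883821, -0.14225215,  0.13147112,  0.13246468,  0.05355697,
        0.01963364, -0.10896048]), 'joint_efforts': array([ 3.15228383e-03, -4.76263082e+01,  1.37008365e+00, -2.54950154e+01,
        1.19551862e-02,  5.04338721e-03, -4.50797266e-07]), 'tool_pos': array([ 0.14994772, -0.63219507,  0.40374572]), 'tcp_rot': array([-1.79895476e+02,  6.62798478e-03,  1.33423231e+01]), 'force': array([-0.95293514, -0.24552509, -0.117337  ]), 'moment': array([-0.03774388,  0.0229784 ,  0.01948687]), 'finger_force': 0.0, 'opening': 0.08499565997726069} 0.1547
```

View pics/top0.png

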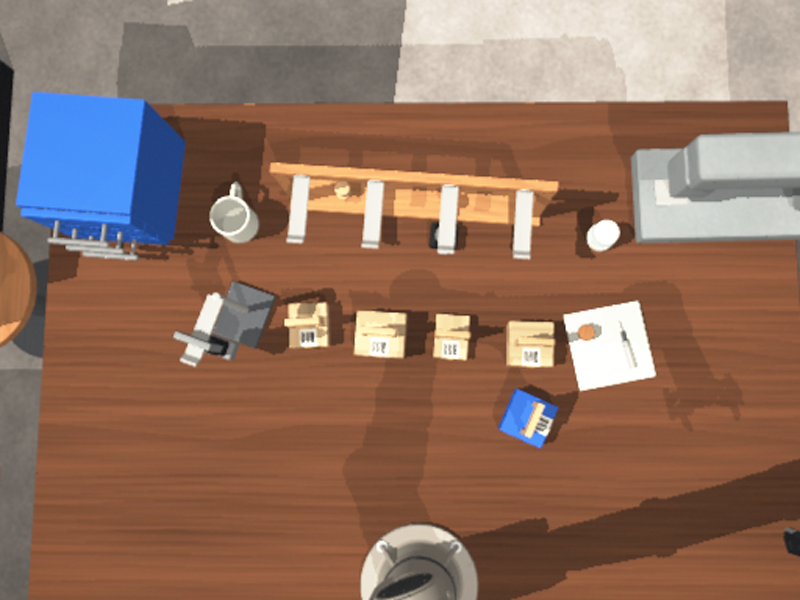

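View pics/side0.png

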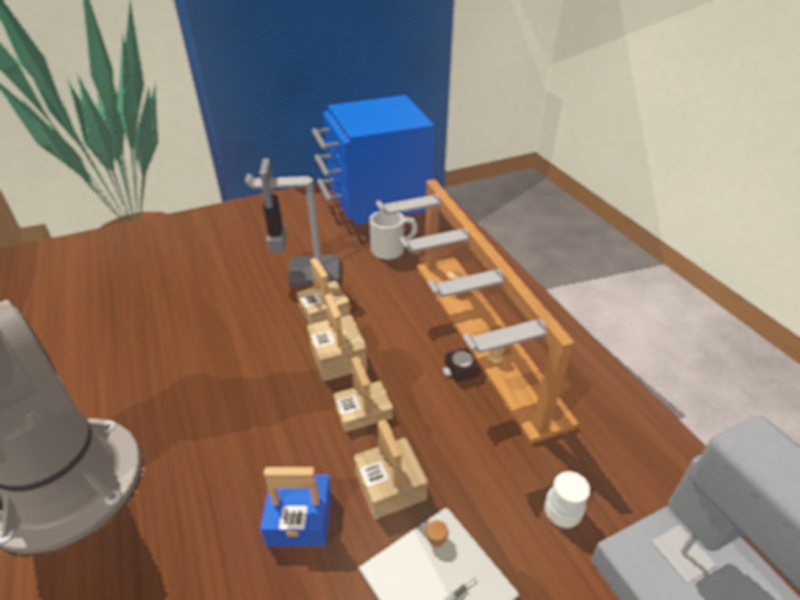

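Top view (800×600): natural plywood caddies A (308,325), B (380,335), C (452,337) and D (531,343). A blue look-alike sits at (528,418) and is to be left alone. The scanner hangs on the stand at (195,345), the rack prongs are at x = 297, 372, 447 and 522, and the tile is at (610,345). By width, C < A < D < B should be caddies 1, 2, 3 and 4. I'll measure and confirm this in a crop.

```bash
cat >> h.py <<'E'
def labels(f):
    g=f.astype(int); m=((g.min(2)>150)&(g.max(2)-g.min(2)<40)).astype(np.uint8)
    m=cv2.morphologyEx(m,cv2.MORPH_CLOSE,np.ones((5,5)))
    n,l,s,c=cv2.connectedComponentsWithStats(m); out=[]
    for i in range(1,n):
        if 60<s[i,4]<220:
            cn,_=cv2.findContours((l==i).astype(np.uint8),0,1); out.append((c[i].round(1),s[i,4],cv2.minAreaRect(cn[0])))
    return out
def wood(f):
    h=cv2.cvtColor(f,cv2.COLOR_RGB2HSV); return h
E
python3 - <<'E'
from h import *
d=np.load('top0.npz'); f,K,T=d['f'],d['K'],d['T']
for c,a,r in labels(f): print(c,a,[np.round(x,1).tolist() for x in r], onz(K,T,*c,.04).round(3))
for u,v in [(308,325),(380,325),(452,325),(531,330),(300,170),(195,345),(300,200),(220,305),(250,300)]:
    x,y=int(u*.64),int(v*.64); print((u,v),f[y,x],cv2.cvtColor(f[y:y+1,x:x+1],cv2.COLOR_RGB2HSV)[0,0])
a=cv2.resize(f[180:300,100:380,::-1],(800,343),interpolation=cv2.INTER_NEAREST)
b=cv2.resize(f[90:180,160:370,::-1],(600,257),interpolation=cv2.INTER_NEAREST)
cv2.imwrite('pics/c1.png',np.vstack([a,np.pad(b,((0,0),(0,200),(0,0)))]))
E
```

```text
[197.2 216.2] 120 [[200.0, 216.0], [10.0, 16.0], 90.0] [0.461 0.213 0.04 ]
[242.4 221.6] 147 [[242.5, 221.5], [11.0, 13.0], 90.0] [0.445 0.077 0.04 ]
[288.5 223.3] 133 [[290.0, 223.5], [11.0, 14.0], 90.0] [ 0.44  -0.061  0.04 ]
[339.5 228. ] 136 [[339.5, 228.0], [12.0, 11.0], 90.0] [ 0.427 -0.213  0.04 ]
[345.1 272.5] 128 [[344.5, 273.0], [13.4, 20.5], 45.0] [ 0.296 -0.228  0.04 ]
(308, 325) [199 160 115] [ 16 108 199]
(380, 325) [254 247 201] [ 26  53 254]
(452, 325) [249 227 172] [ 21  79 249]
(531, 330) [241 214 157] [ 20  89 241]
(300, 170) [252 195 123] [ 17 131 252]
(195, 345) [220 217 211] [ 20  10 220]
(300, 200) [245 243 236] [ 23   9 245]
(220, 305) [247 245 238] [ 23   9 247]
(250, 300) [125 126 128] [110   6 128]
```

View pics/c1.png

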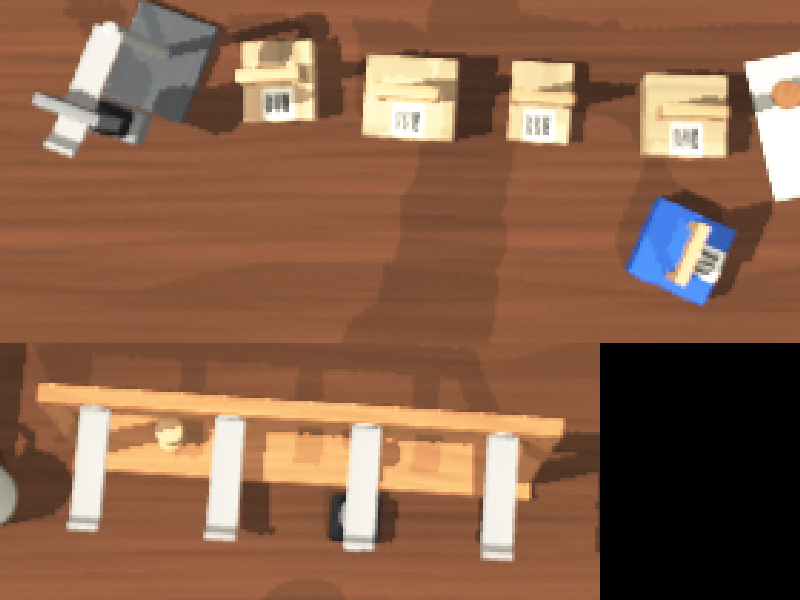

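Crop: plywood body widths are C 68 px < A 75 < D 87 < B 96, so caddy1 = C, caddy2 = A, caddy3 = D and caddy4 = B. The blue one at crop (685,250) is the decoy. Rack tip ends are at crop x = 84, 220, 359 and 497, y ≈ 530–559. The stand prong runs from (108,22) to (60,153).

```bash
cat >> h.py <<'E'
NAMES={1:(288,215,.028),2:(197,208,.038),3:(339,220,.048),4:(243,214,.058)}
def bodies(f,K,T):
    g=f.astype(int); h=cv2.cvtColor(f,cv2.COLOR_RGB2HSV)
    m=((g[...,0]>165)&(g[...,1]>125)).astype(np.uint8); m[:185]=0
    m=cv2.morphologyEx(m,cv2.MORPH_CLOSE,np.ones((3,3)))
    n,l,s,c=cv2.connectedComponentsWithStats(m); out=[]
    for i in range(1,n):
        if 300<s[i,4]<1500:
            cn,_=cv2.findContours((l==i).astype(np.uint8),0,1); r=cv2.minAreaRect(cn[0]); out.append((c[i],s[i,:4],r))
    return out
E
python3 - <<'E'
from h import *
d=np.load('top0.npz'); f,K,T=d['f'],d['K'],d['T']
for c,s,r in bodies(f,K,T):
    z=min(NAMES.values(),key=lambda n:abs(n[0]-c[0]))[2]
    b=np.array([onz(K,T,*p,z) for p in cv2.boxPoints(r)])
    print(c.round(1),s,np.round(r[1],1),round(r[2],1),'ctr',b.mean(0).round(4))
for c,a,r in labels(f):
    z=min(NAMES.values(),key=lambda n:abs(n[0]-c[0]))[2]; print('label',onz(K,T,*c,z).round(4))
t=np.array([onz(K,T,160+u/2.857+0.,90+(v-343)/2.857,.222) for u,v in [(84,530),(220,540),(359,550),(497,559)]])
print('tips',t.round(4).tolist())
dy=t[0]-t[3];phi=np.degrees(np.arctan2(dy[1],dy[0]))-90;print('rack yaw',phi,np.linalg.norm(dy)/3)
ex=np.array([np.cos(np.radians(phi)),np.sin(np.radians(phi)),0]);print('hooks',(t+.036*ex).round(4).tolist())
a=onz(K,T,100+60/2.857,180+153/2.857,.242);b=onz(K,T,100+108/2.857,180+22/2.857,.23)
e=(b-a)[:2];print('stand',a,b,np.linalg.norm(e),np.degrees(np.arctan2(e[1],e[0])));print('hook',a[:2]+.036*e/np.linalg.norm(e))
for p in[(34,97),(130,120)]: print(onz(K,T,100+p[0]/2.857,180+p[1]/2.857,.264))
# side view end of strip etc
E
```

```text
[196.3 208.4] [182 193  28  30] [27. 29.] 0.0 ctr [0.488  0.2191 0.038 ]
[242.3 213.7] [226 199  34  30] [32.1 29.1] 2.9 ctr [0.4683 0.0754 0.058 ]
[288.5 215.4] [277 201  24  30] [22.3 29.1] 4.8 ctr [ 0.4646 -0.0628  0.028 ]
[338.6 219.9] [324 205  31  31] [30. 30.] 90.0 ctr [ 0.4502 -0.2112  0.048 ]
[254.2 353.2] [231 336  66  48] [33.2 72.4] 65.0 ctr [0.0644 0.0289 0.058 ]
label [0.4616 0.2134 0.038 ]
label [0.4444 0.0756 0.058 ]
label [ 0.441  -0.0618  0.028 ]
label [ 0.4264 -0.2123  0.048 ]
label [ 0.2963 -0.2264  0.048 ]
tips [[0.6127, 0.2091, 0.222], [0.603, 0.0814, 0.222], [0.5934, -0.0484, 0.222], [0.5848, -0.1765, 0.222]]
rack yaw -4.150360230670984 0.12887560270680418
hooks [[0.6486, 0.2065, 0.222], [0.6389, 0.0787, 0.222], [0.6293, -0.051, 0.222], [0.6207, -0.1791, 0.222]]
stand [0.40363784 0.37919835 0.242     ] [0.52478779 0.34285776 0.23      ] 0.12648300141360116 -16.697337255808787
hook [0.43811993 0.36885498]
[0.4529657  0.39773975 0.264     ]
[0.43249862 0.31060921 0.264     ]
```

```bash
python3 - <<'E'
from h import *
f=np.load('top0.npz')['f'];g=np.load('side0.npz')['f']
a=cv2.resize(f[180:240,100:160,::-1],(400,400),interpolation=cv2.INTER_CUBIC)
b=cv2.resize(g[95:165,150:220,::-1],(400,400),interpolation=cv2.INTER_CUBIC)
cv2.imwrite('pics/c2.png',np.hstack([a,b]))
E
```

```text
(no output)
```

View pics/c2.png

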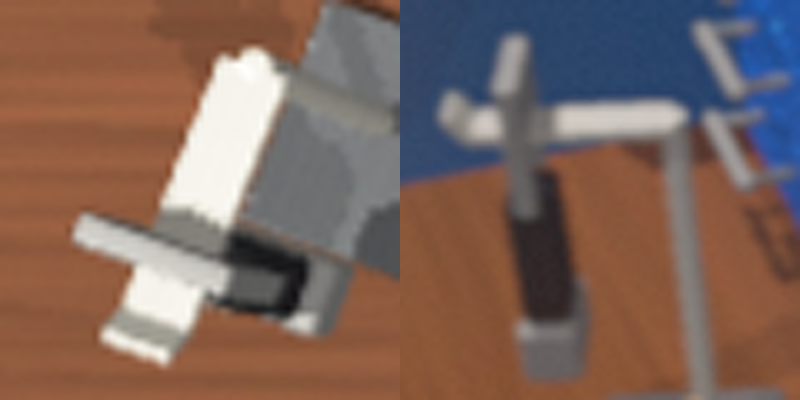

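The strip top runs from (77,225) to (230,275) in the left crop. In the right crop the scanner hangs upright, slot over the prong, between the tip at (455,115) and the post at (680,120).

```bash
cat >> h.py <<'E'
def goto(x,y,z=None,yaw=None):
    "rows: units of tool shift/turn from current commanded(measured) pose to TCP target"
    s=manip.sense(); p=np.array(s['tool_pos']); w=np.radians(s['tcp_rot'][2]); 
    d=np.array([x,y,p[2] if z is None else z])-p
    dx=d[0]*np.cos(w)+d[1]*np.sin(w); dy=d[0]*np.sin(w)-d[1]*np.cos(w)
    tw=0 if yaw is None else -((yaw-s['tcp_rot'][2]+180)%360-180)/8   # twist about tool z (down)
    print('units dx %.3f dy %.3f dz %.3f twist %.3f'%(dx/.05,dy/.05,-d[2]/.05,tw),'at',p.round(4),s['tcp_rot'].round(2),'t',round(s['t'],2),'op',round(s['opening'],4),'j',s['joint_pos'].round(0))
E
python3 - <<'E'
from h import *
d=np.load('top0.npz'); f,K,T=d['f'],d['K'],d['T']
P=[onz(K,T,100+u/6.667-.5+.07,180+v/6.667-.5+.07,.264) for u,v in [(77,225),(230,275)]]
P=np.array(P);c=P.mean(0);e=P[0]-P[1];print(P,c,np.linalg.norm(e),np.degrees(np.arctan2(e[1],e[0]))-90)
h=np.array([.438,.369]);a=np.radians(-16.7);print('in hook',(c[:2]-h)@[np.cos(a),np.sin(a)],(c[:2]-h)@[-np.sin(a),np.cos(a)])
goto(c[0],c[1],.5,-16.7+90); goto(c[0],c[1],.5,-16.7-90)
E
```

```text
[[0.45458651 0.39981964 0.264     ]
 [0.43547958 0.34004998 0.264     ]] [0.44503304 0.36993481 0.264     ] 0.06274939914942851 -17.72783428444066
in hook 0.006467777901585509 0.002916403708069996
units dx 10.368 dy -18.140 dz -1.925 twist -7.495 at [ 0.1499 -0.6322  0.4037] [-1.799e+02  1.000e-02  1.334e+01] t 0.1 op 0.085 j [71. 23.  3. 88. -1. 69. -3.]
units dx 10.368 dy -18.140 dz -1.925 twist 15.005 at [ 0.1499 -0.6322  0.4037] [-1.799e+02  1.000e-02  1.334e+01] t 0.1 op 0.085 j [71. 23.  3. 88. -1. 69. -3.]
```

Request:
{"api": "apply_moves", "payload": {"commands": [1,9.5,-5.6,-2,-3,1,9.5,-5.6,-2,-3,1,9.5,-5.6,-2,-3,1,9.5,-5.6,-2,-3,1,9.5,-5.6,-2,-3,1,9.5,-5.6,-2,-3,1,9.5,-5.6,-2,-3,1,9.5,-5.6,-2,-3,1,9.5,-5.6,-2,-3,1,9.5,-5.6,-2,-3]}}

```text
t: 1.35
tool_pos: [0.551, -0.2445, 0.505]
tcp_rot: [-180.0, -0.2, 38.0]
force: [-0.8, -0.6, -0.8]
opening: 0.085
finger_force: 0.0
```

```bash
python3 - <<'E'
from h import *
goto(.6,0.1,.5,40);goto(.445,.37,.5,72.7)
E
```

```text
units dx 5.011 dy -4.830 dz 0.100 twist -0.254 at [ 0.551  -0.2445  0.505 ] [-179.95   -0.23   37.96] t 1.35 op 0.085 j [ 35.  15. -19.  86.   5.  79. -36.]
units dx 5.889 dy -10.994 dz 0.100 twist -4.342 at [ 0.551  -0.2445  0.505 ] [-179.95   -0.23   37.96] t 1.35 op 0.085 j [ 35.  15. -19.  86.   5.  79. -36.]
```

Request:
{"api": "apply_moves", "payload": {"commands": [1,5,-4.8,0,-1,1,5,-4.8,0,-2,1,5,-4.8,0,-2,1,5,-4.8,0,-3,1,5.5,-7.5,0,-3.5,1,5.9,-11,0,-4.35,1,5.9,-11,0,-4.35,1,5.9,-11,0,-4.35,1,5.9,-11,0,-4.35,1,5.9,-11,0,-4.35]}}

```text
t: 2.6
tool_pos: [0.4553, 0.3481, 0.5042]
tcp_rot: [180.0, 0.1, 72.0]
force: [-0.2, 0.7, 0.9]
opening: 0.0854
finger_force: 0.0
```

```bash
python3 - <<'E'
from h import *
goto(.445,.37,.419,72.5)
E
```

```text
units dx 0.353 dy -0.332 dz 1.704 twist -0.058 at [0.4553 0.3481 0.5042] [1.7996e+02 7.0000e-02 7.2040e+01] t 2.6 op 0.0854 j [ -7.  15. -43.  90.  10.  79. -69.]
```

Request:
{"api": "apply_moves", "payload": {"commands": [1,0.35,-0.33,0,-0.05,1,0.35,-0.33,0,-0.05,1,0.35,-0.33,0,-0.05,1,0.35,-0.33,0,-0.05]}}

```text
t: 3.1
tool_pos: [0.4469, 0.3673, 0.5044]
tcp_rot: [180.0, 0.1, 72.3]
force: [-0.5, -0.7, -0.9]
opening: 0.0856
finger_force: 0.0
```

```bash
python3 - <<'E'
from h import *
goto(.445,.37,.420,72.5)
for n in('top','side'):
    f,K,T,d=shot(n); np.savez(f'{n}1.npz',f=f,K=K,T=T)
    u=proj(K,T,[[.445,.37,.24]])[0].astype(int); print(u)
    u=np.clip(u,50,330)
    cv2.imwrite(f'pics/{n}1.png',cv2.resize(f[u[1]-50:u[1]+50,u[0]-50:u[0]+50,::-1],(400,400),interpolation=cv2.INTER_CUBIC))
cv2.imwrite('pics/c3.png',np.hstack([cv2.imread('pics/top1.png'),cv2.imread('pics/side1.png')]))
E
```

```text
units dx 0.039 dy -0.053 dz 1.687 twist -0.022 at [0.4469 0.3673 0.5044] [1.7996e+02 7.0000e-02 7.2320e+01] t 3.1 op 0.0856 j [ -9.  16. -43.  89.  11.  80. -71.]
[125 217]
[171 112]
```

View pics/c3.png

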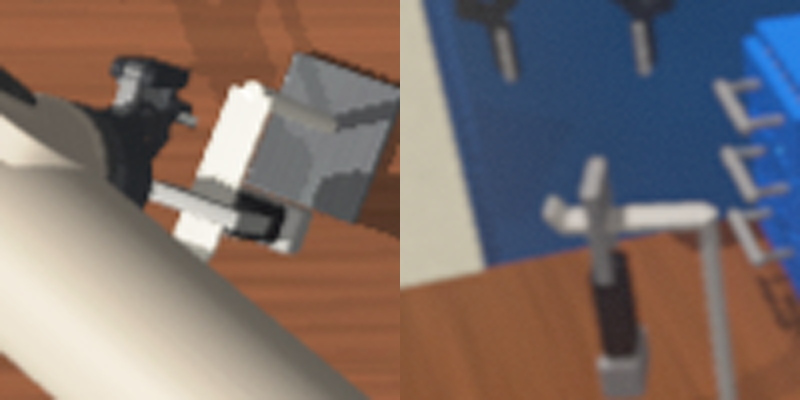

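Request:
{"api": "apply_moves", "payload": {"commands": [1,0,-0.02,1.2,0,1,0,-0.02,1.68,0,1,0,-0.02,1.68,0,1,0,-0.02,1.68,0,-1,0,-0.02,1.68,0,-1,0,-0.02,1.68,0,-1,0,-0.02,1.68,0,-1,0,-0.02,1.68,0,-1,0,-0.02,1.68,0,-1,0,-0.02,1.68,0], "grip_force": 80}}

```text
t: 4.45
tool_pos: [0.4445, 0.3697, 0.421]
tcp_rot: [180.0, -0.0, 72.5]
force: [-0.6, 0.8, 3.4]
opening: 0.0099
finger_force: 81.4
```

```bash
python3 - <<'E'
from h import *
goto(.445,.37,.420,72.5); s=manip.sense(); print(s['finger_force'],s['force'])
E
```

```text
units dx 0.008 dy 0.008 dz 0.021 twist 0.006 at [0.4445 0.3697 0.421 ] [ 1.7999e+02 -2.0000e-02  7.2550e+01] t 4.45 op 0.0099 j [-10.  19. -43.  96.  13.  70. -73.]
81.41392350196838 [-0.56338158  0.77212623  3.43319782]
```

Request:
{"api": "apply_moves", "payload": {"commands": [-1,0,0,-0.25,0,-1,0,0,-0.48,0,-1,0,0,-0.48,0,-1,0,-0.5,-0.48,0,-1,0,-1.2,-0.48,0,-1,0,-2.0,-0.48,0,-1,0,-2.6,-0.48,0,-1,0,-2.6,-1.0,0,-1,0,-2.6,-1.5,0,-1,0,-2.6,-1.5,0]}}

```text
t: 5.7
tool_pos: [0.319, 0.4095, 0.4969]
tcp_rot: [179.9, -0.2, 72.6]
force: [0.1, -1.0, -2.4]
opening: 0.01
finger_force: 80.9
```

```bash
python3 - <<'E'
from h import *
goto(.441,-.062,.495,90); s=manip.sense(); print(s['finger_force'],s['force'])
f,K,T,d=shot('side'); cv2.imwrite('pics/s2.png',f[:,:,::-1])
f,K,T,d=shot('top'); 
for c,a,r in labels(f): print(c,a,onz(K,T,*c,.04).round(3))
cv2.imwrite('pics/t2.png',f[:,:,::-1])
cv2.imwrite('pics/c4.png',cv2.resize(np.hstack([cv2.imread('pics/t2.png'),cv2.imread('pics/s2.png')])[60:330],(800,211)))
E
```

```text
units dx -8.272 dy 5.143 dz 0.039 twist -2.171 at [0.319  0.4095 0.4969] [ 1.7992e+02 -1.6000e-01  7.2640e+01] t 5.7 op 0.01 j [-14.   9. -48.  97.   7.  77. -81.]
80.89956521987915 [ 0.11059068 -1.03890196 -2.35865065]
[197.1 215.6] 125 [0.463 0.213 0.04 ]
[242.3 221. ] 135 [0.447 0.077 0.04 ]
[287.8 223. ] 105 [ 0.441 -0.059  0.04 ]
[339.6 227.6] 147 [ 0.428 -0.214  0.04 ]
[347.8 271.8] 88 [ 0.298 -0.236  0.04 ]
[194.3 379.6] 125 [-0.011  0.213  0.04 ]
```

View pics/c4.png

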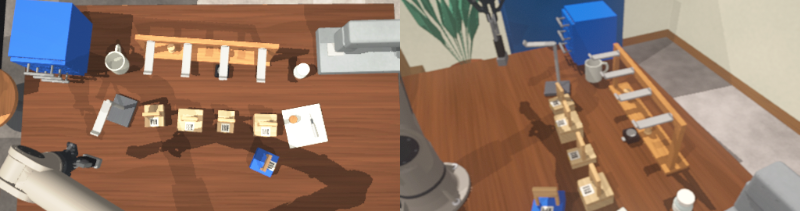

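The scanner is held and clear of its stand: side panel (497,35), hook empty at (555,45). Next, scan caddy1.

Request:
{"api": "apply_moves", "payload": {"commands": [-1,-8.27,5.14,0,0,-1,-8.27,5.14,0,0,-1,-8.27,5.14,0,0,-1,-8.27,5.14,0,0,-1,-8.27,5.14,0,0,-1,-8.27,5.14,0,0,-1,-8.27,5.14,0,0,-1,-8.27,5.14,0,0,-1,-8.27,5.14,0,0,-1,-8.27,5.14,0,0]}}

```text
t: 7.05
tool_pos: [0.4413, -0.0622, 0.4944]
tcp_rot: [-179.8, -0.0, 72.6]
force: [-0.4, -0.0, -1.4]
opening: 0.0099
finger_force: 80.8
```

Request:
{"api": "apply_moves", "payload": {"commands": [-1,0,0,0,0,-1,0,0,0,0]}}

```text
t: 7.3
tool_pos: [0.4415, -0.0618, 0.4956]
tcp_rot: [-180.0, 0.0, 72.7]
force: [-0.2, -0.4, -1.8]
opening: 0.01
finger_force: 80.8
```

```bash
python3 - <<'E'
from h import *
goto(.441,-.062,.495); s=manip.sense(); print(s['finger_force'],s['force'])
f,K,T,d=shot('side'); p=s['tool_pos']
u=proj(K,T,[p-[0,0,.341],[.441,-.062,.028]]);print(u)
g=cv2.resize(f[100:320,150:400,::-1],(750,660)); 
for a,b in u: cv2.circle(g,(int((a-150)*3),int((b-100)*3)),4,(255,0,255),1)
cv2.imwrite('pics/s3.png',g[:600])
E
```

```text
units dx -0.007 dy -0.008 dz 0.012 twist 0.000 at [ 0.4415 -0.0618  0.4956] [-1.800e+02  1.000e-02  7.267e+01] t 7.3 op 0.01 j [ 19.  -2. -16. 106.  -0.  76. -14.]
80.83180546760559 [-0.18813436 -0.44753034 -1.84449278]
[[219.85107737 224.46495825]
 [222.93436015 258.74614134]]
```

View pics/s3.png

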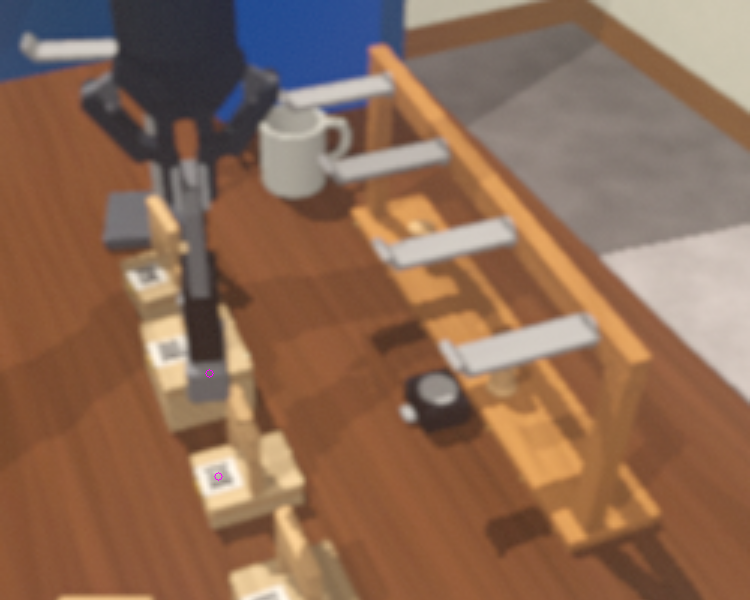

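The side view matches prediction: caddy1's label is at (218,476) and the scanner head is above it at (207,380). Hold here, then go to caddy2.

Request:
{"api": "apply_moves", "payload": {"commands": [-1,0,0,0,0,-1,0,0,0,0,-1,0,0,0,0,-1,0,0,0,0,-1,0,0,0,0,-1,0,0,0,0,-1,0,0,0,0,-1,0,0,0,0]}}

```text
t: 8.35
tool_pos: [0.4416, -0.063, 0.4957]
tcp_rot: [180.0, 0.0, 72.5]
force: [0.2, -0.5, -2.0]
opening: 0.01
finger_force: 80.8
```

Request:
{"api": "apply_moves", "payload": {"commands": [-1,5.37,-1.25,0,0,-1,5.37,-1.25,0,0,-1,5.37,-1.25,0,0,-1,5.37,-1.25,0,0,-1,5.37,-1.25,0,0,-1,5.37,-1.25,0,0,-1,5.37,-1.25,0,0,-1,5.37,-1.25,0,0,-1,5.37,-1.25,0,0,-1,5.37,-1.25,0,0]}}

```text
t: 9.6
tool_pos: [0.4626, 0.2114, 0.4957]
tcp_rot: [180.0, 0.0, 72.5]
force: [1.1, -0.5, -1.6]
opening: 0.0101
finger_force: 80.8
```

```bash
cat >> h.py <<'E'
def lab(cam,x,y,z,tol=.035):
    "white label near predicted place, in given view"
    f,K,T,d=shot(cam); u=proj(K,T,[[x,y,z]])[0]; g=f.astype(int)
    m=((g.min(2)>140)&(g.max(2)-g.min(2)<45)).astype(np.uint8); m=cv2.morphologyEx(m,cv2.MORPH_CLOSE,np.ones((5,5)))
    n,l,s,c=cv2.connectedComponentsWithStats(m)
    o=[(round(float(np.hypot(*(c[i]-u))),1),int(s[i,4]),onz(K,T,*c[i],z).round(4)) for i in range(1,n) if s[i,4]>30 and np.hypot(*(c[i]-u))<25]
    print(cam,'pred',u.round(1),sorted(o,key=lambda q:q[0])[:3])
E
python3 - <<'E'
from h import *
goto(.4616,.2134,.495); 
lab('side',.4616,.2134,.038); lab('top',.4264,-.2123,.048);lab('side',.4264,-.2123,.048);lab('side',.4444,.0756,.058);lab('side',.441,-.062,.028)
E
```

```text
units dx 0.032 dy -0.032 dz 0.014 twist 0.000 at [0.4626 0.2114 0.4957] [1.7998e+02 1.0000e-02 7.2480e+01] t 9.6 op 0.0101 j [  1.   6. -33.  99.   4.  76. -50.]
side pred [198.5 191.7] [(0.3, 62, array([0.4608, 0.2123, 0.038 ]))]
top pred [339.5 228. ] [(0.3, 145, array([ 0.4274, -0.2126,  0.048 ]))]
side pred [239.3 302.6] [(0.6, 189, array([ 0.4252, -0.2129,  0.048 ]))]
side pred [206.5 216.6] [(0.7, 95, array([0.4424, 0.0762, 0.058 ]))]
side pred [222.9 258.7] [(0.5, 128, array([ 0.4403, -0.0608,  0.028 ]))]
```

Request:
{"api": "apply_moves", "payload": {"commands": [-1,0,0,0,0,-1,0,0,0,0,-1,0,0,0,0,-1,0,0,0,0,-1,0,0,0,0,-1,0,0,0,0,-1,0,0,0,0,-1,0,0,0,0,-1,0,0,0,0]}}

```text
t: 10.98
tool_pos: [0.4626, 0.2119, 0.4956]
tcp_rot: [180.0, 0.0, 72.5]
force: [-0.6, -0.0, -1.8]
opening: 0.01
finger_force: 80.8
```

Request:
{"api": "apply_moves", "payload": {"commands": [-1,-8.3,1.86,0,0,-1,-8.3,1.86,0,0,-1,-8.3,1.86,0,0,-1,-8.3,1.86,0,0,-1,-8.3,1.86,0,0,-1,-8.3,1.86,0,0,-1,-8.3,1.86,0,0,-1,-8.3,1.86,0,0,-1,-8.3,1.86,0,0,-1,-8.3,1.86,0,0]}}

```text
t: 12.22
tool_pos: [0.4272, -0.2104, 0.4958]
tcp_rot: [180.0, -0.0, 72.7]
force: [-0.6, -0.0, -1.3]
opening: 0.0101
finger_force: 80.8
```

```bash
python3 - <<'E'
from h import *
goto(.4264,-.2123,.495); 
lab('side',.4264,-.2123,.048);lab('side',.4444,.0756,.058)
E
```

```text
units dx -0.041 dy -0.004 dz 0.015 twist 0.000 at [ 0.4272 -0.2104  0.4958] [ 1.7999e+02 -1.0000e-02  7.2700e+01] t 12.22 op 0.0101 j [ 29.   2.  -8. 103.   0.  76.   4.]
side pred [239.3 302.6] [(0.6, 188, array([ 0.4251, -0.2128,  0.048 ]))]
side pred [206.5 216.6] [(0.7, 95, array([0.4424, 0.0762, 0.058 ]))]
```

Request:
{"api": "apply_moves", "payload": {"commands": [-1,0,0,0,0,-1,0,0,0,0,-1,0,0,0,0,-1,0,0,0,0,-1,0,0,0,0,-1,0,0,0,0,-1,0,0,0,0,-1,0,0,0,0,-1,0,0,0,0]}}

```text
t: 13.45
tool_pos: [0.4268, -0.2119, 0.4957]
tcp_rot: [180.0, 0.0, 72.5]
force: [0.2, 0.2, -2.0]
opening: 0.0099
finger_force: 80.8
```

Request:
{"api": "apply_moves", "payload": {"commands": [-1,5.56,-1.4,0,0,-1,5.56,-1.4,0,0,-1,5.56,-1.4,0,0,-1,5.56,-1.4,0,0,-1,5.56,-1.4,0,0,-1,5.56,-1.4,0,0,-1,5.56,-1.4,0,0,-1,5.56,-1.4,0,0,-1,5.56,-1.4,0,0,-1,5.56,-1.4,0,0]}}

```text
t: 14.7
tool_pos: [0.4435, 0.0738, 0.4957]
tcp_rot: [180.0, 0.0, 72.5]
force: [-0.3, -0.3, -2.5]
opening: 0.0095
finger_force: 80.8
```

Request:
{"api": "apply_moves", "payload": {"commands": [-1,0,0,0,0,-1,0,0,0,0,-1,0,0,0,0,-1,0,0,0,0,-1,0,0,0,0,-1,0,0,0,0,-1,0,0,0,0,-1,0,0,0,0]}}

```text
t: 15.7
tool_pos: [0.4434, 0.0743, 0.4957]
tcp_rot: [-180.0, 0.0, 72.5]
force: [0.4, -0.2, -0.8]
opening: 0.0098
finger_force: 80.8
```

```bash
python3 - <<'E'
from h import *
goto(.319,.4095,.445,72.6); 
lab('side',.4444,.0756,.058)
E
```

```text
units dx 5.649 dy -4.384 dz 1.013 twist -0.007 at [0.4434 0.0743 0.4957] [-1.800e+02  1.000e-02  7.254e+01] t 15.7 op 0.0098 j [ 12.  -1. -26. 105.  -0.  76. -32.]
side pred [206.5 216.6] [(0.5, 90, array([0.4429, 0.0756, 0.058 ]))]
```

Request:
{"api": "apply_moves", "payload": {"commands": [-1,5.65,-4.38,0,0,-1,5.65,-4.38,0,0,-1,5.65,-4.38,0,0,-1,5.65,-4.38,0,0,-1,5.65,-4.38,0,0,-1,5.65,-4.38,0,0,-1,5.65,-4.38,1.01,0,-1,5.65,-4.38,1.01,0,-1,5.65,-4.38,1.01,0,-1,5.65,-4.38,1.01,0]}}

```text
t: 17.0
tool_pos: [0.32, 0.4096, 0.4471]
tcp_rot: [179.9, -0.2, 72.4]
force: [0.1, -0.3, -2.0]
opening: 0.01
finger_force: 80.8
```

Request:
{"api": "apply_moves", "payload": {"commands": [-1,0,0,0,0,-1,0,0,0,0]}}

```text
t: 17.25
tool_pos: [0.3194, 0.4095, 0.4458]
tcp_rot: [180.0, -0.1, 72.5]
force: [-0.6, 0.1, -1.7]
opening: 0.0096
finger_force: 80.8
```

```bash
python3 - <<'E'
from h import *
goto(.453,.367,.4445,72.6)
E
```

```text
units dx -0.007 dy 2.804 dz 0.027 twist -0.011 at [0.3194 0.4095 0.4458] [ 1.7995e+02 -5.0000e-02  7.2510e+01] t 17.25 op 0.0096 j [-14.  11. -49. 101.   9.  71. -83.]
```

Request:
{"api": "apply_moves", "payload": {"commands": [-1,0,0.8,0,0,-1,0,1.6,0,0,-1,0,2.3,0,0,-1,0,2.8,0,0,-1,0,2.8,0,0,-1,0,2.8,0.25,0,-1,0,2.8,0.51,0,-1,0,2.8,0.51,0,-1,0,2.8,0.51,0]}}

```text
t: 18.38
tool_pos: [0.4512, 0.3686, 0.421]
tcp_rot: [180.0, -0.0, 72.7]
force: [-2.6, -1.9, 8.5]
opening: 0.01
finger_force: 82.3
```

Request:
{"api": "apply_moves", "payload": {"commands": [-0.1,0,0,0,0,-0.1,0,0,0,0,-0.1,0,0,0,0,-0.1,0,0,-0.5,0,-0.1,0,0,-1.5,0,-0.1,0,0,-2,0,-0.1,0,0,-2,0,-0.1,0,0,-2,0]}}

```text
t: 19.38
tool_pos: [0.4527, 0.3672, 0.5183]
tcp_rot: [-179.9, 0.1, 72.5]
force: [-0.3, 0.3, -0.0]
opening: 0.0389
finger_force: 0.0
```

```bash
python3 - <<'E'
from h import *
goto(.6,.1,.55,80)
f,K,T,d=shot('side'); cv2.imwrite('pics/s4.png',cv2.resize(f[60:200,110:290,::-1],(540,420)))
lab('top',.441,-.062,.028);lab('top',.4616,.2134,.038);lab('side',.4264,-.2123,.048);lab('side',.4444,.0756,.058)
E
```

```text
units dx -4.214 dy 4.413 dz -0.635 twist -0.932 at [0.4527 0.3672 0.5183] [-1.7995e+02  1.1000e-01  7.2540e+01] t 19.38 op 0.0389 j [ -8.  16. -45.  87.  11.  82. -71.]
top pred [288.6 223.3] [(1.2, 176, array([ 0.4414, -0.0655,  0.028 ]))]
top pred [197.2 216.2] [(0.3, 118, array([0.4621, 0.2142, 0.038 ]))]
side pred [239.3 302.6] [(0.6, 190, array([ 0.4251, -0.213 ,  0.048 ]))]
side pred [206.5 216.6] [(0.7, 95, array([0.4427, 0.0764, 0.058 ]))]
```

View pics/s4.png

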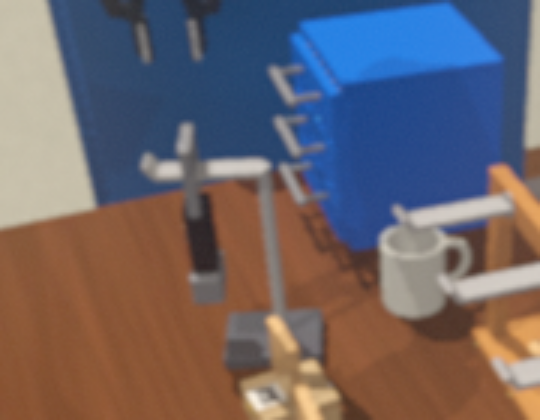

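The scanner hangs on the stand hook at (190,170), released, and the labels haven't moved. Next is caddy2 → hook1.

```bash
python3 - <<'E'
from h import *
goto(.487,.2145,.265,91)
E
```

```text
units dx -2.711 dy 1.569 dz 5.071 twist -2.307 at [0.4528 0.3673 0.5186] [-1.7994e+02  9.0000e-02  7.2550e+01] t 19.62 op 0.0383 j [ -8.  16. -45.  87.  11.  82. -71.]
```

Request:
{"api": "apply_moves", "payload": {"commands": [0.6,-1.2,0.7,0,-1,0.6,-2.7,1.57,0,-2.3,0.6,-2.7,1.57,0,-2.3,0.6,-2.7,1.57,1,-2.3,0.6,-2.7,1.57,2,-2.3,0.6,-2.7,1.57,3,-2.3,0.6,-2.7,1.57,3,-2.3,0.6,-2.7,1.57,3,-2.3]}}

```text
t: 20.62
tool_pos: [0.4878, 0.2158, 0.3713]
tcp_rot: [179.9, -0.1, 91.0]
force: [0.0, -0.6, 0.3]
opening: 0.0682
finger_force: 0.0
```

```bash
python3 - <<'E'
from h import *
goto(.487,.2145,.265,91)
lab('side',.4616,.2134,.038)
f,K,T,d=shot('side'); cv2.imwrite('pics/s5.png',cv2.resize(f[90:230,130:310,::-1],(540,420)))
E
```

```text
units dx -0.025 dy -0.016 dz 2.126 twist -0.006 at [0.4878 0.2158 0.3713] [ 1.7988e+02 -7.0000e-02  9.0950e+01] t 20.62 op 0.0682 j [  7.  16. -43. 105.  12.  63. -39.]
side pred [198.5 191.7] [(0.3, 60, array([0.4607, 0.2125, 0.038 ]))]
```

View pics/s5.png

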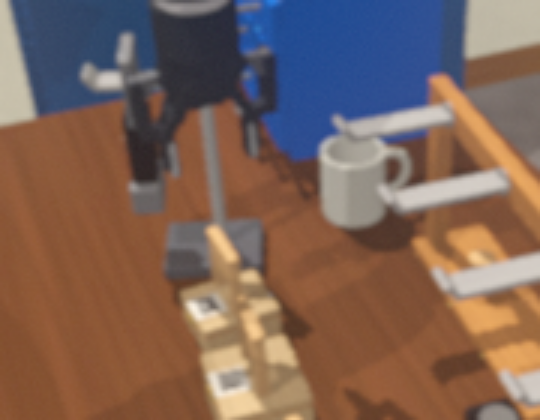

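The fingers at (170,160) and (255,145) straddle the handle line, whose top is at (218,235). Descend and grip.

Request:
{"api": "apply_moves", "payload": {"commands": [0.6,0,0,1,0,0.6,0,0,2.1,0,0.6,0,0,2.1,0,0.6,0,0,2.1,0,-1,0,0,2.1,0,-1,0,0,2.1,0,-1,0,0,2.1,0,-1,0,0,2.1,0,-1,0,0,2.1,0], "grip_force": 100}}

```text
t: 21.85
tool_pos: [0.4877, 0.2152, 0.2654]
tcp_rot: [179.9, 0.0, 90.9]
force: [0.2, -1.6, 6.1]
opening: 0.0098
finger_force: 98.5
```

Request:
{"api": "apply_moves", "payload": {"commands": [-1,0,0,-0.5,0,-1,0,0,-1.5,0,-1,0,0,-2.5,0,-1,0,0,-3.1,0,-1,0,0,-3.1,0.6,-1,0,0,-3.1,0.6,-1,0,0,-3.1,0.6]}}

```text
t: 22.72
tool_pos: [0.4868, 0.215, 0.4186]
tcp_rot: [-179.9, 0.1, 86.2]
force: [0.2, 0.0, -1.6]
opening: 0.0098
finger_force: 98.3
```

```bash
python3 - <<'E'
from h import *
h=np.array([.6486,.2065]);a=np.radians(-4.15);e=np.array([np.cos(a),np.sin(a)])
goto(*(h-.09*e),.420,85.85);goto(*(h+.014*e),.420,85.85)
s=manip.sense();print(s['finger_force'],s['force'])
f,K,T,d=shot('side'); cv2.imwrite('pics/s6.png',cv2.resize(f[60:240,130:370,::-1],(720,540)))
E
```

```text
units dx 0.056 dy 1.439 dz -0.027 twist 0.046 at [0.4868 0.215  0.4186] [-1.7989e+02  5.0000e-02  8.6220e+01] t 22.73 op 0.0098 j [  8.  13. -43. 102.  10.  68. -41.]
units dx 0.043 dy 3.519 dz -0.027 twist 0.046 at [0.4868 0.215  0.4186] [-1.7989e+02  5.0000e-02  8.6220e+01] t 22.73 op 0.0098 j [  8.  13. -43. 102.  10.  68. -41.]
98.27045202255249 [ 0.22810759  0.02593784 -1.62868529]
```

View pics/s6.png

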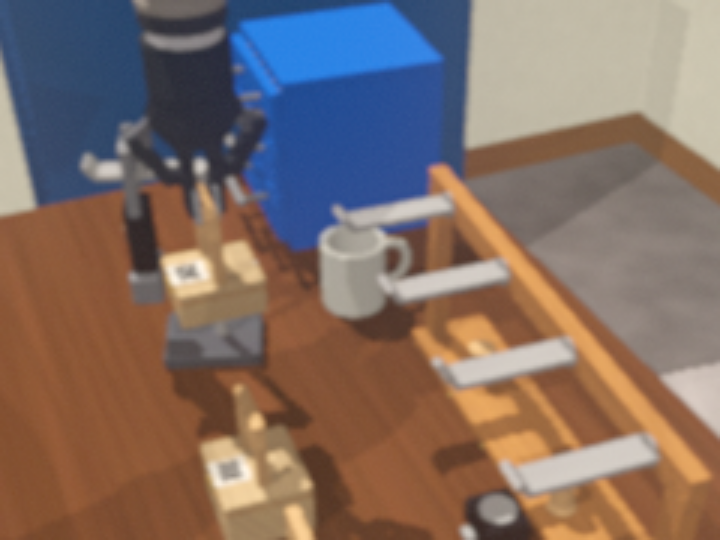

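Caddy2 is lifted level at (215,275), and hook1's tip is at (340,212). Insert it.

Request:
{"api": "apply_moves", "payload": {"commands": [-1,0.05,1,-0.03,0,-1,0.05,1.6,-0.03,0,-1,0.05,2.2,-0.03,0,-1,0.05,2.8,-0.03,0,-1,0.05,3.5,-0.03,0,-1,0.05,3.5,-0.03,0,-1,0.05,3.5,0.2,0,-1,0.05,3.5,0.45,0,-1,0.05,3.5,0.45,0,-1,0.05,3.5,0.45,0]}}

```text
t: 24.02
tool_pos: [0.6611, 0.2065, 0.3975]
tcp_rot: [-180.0, -0.0, 86.2]
force: [-1.8, 0.2, 2.5]
opening: 0.0095
finger_force: 99.1
```

```bash
python3 - <<'E'
from h import *
goto(.6626,.2055,.397,85.85)
s=manip.sense();print(s['finger_force'],s['force'])
f,K,T,d=shot('side'); cv2.imwrite('pics/s7.png',cv2.resize(f[60:240,130:370,::-1],(720,540)))
E
```

```text
units dx -0.017 dy 0.031 dz 0.009 twist 0.044 at [0.6611 0.2065 0.3975] [-1.7998e+02 -1.0000e-02  8.6200e+01] t 24.02 op 0.0095 j [  4.  32. -38.  81.  20.  74. -39.]
99.08653736114502 [-1.8482795   0.21034939  2.46917578]
```

View pics/s7.png

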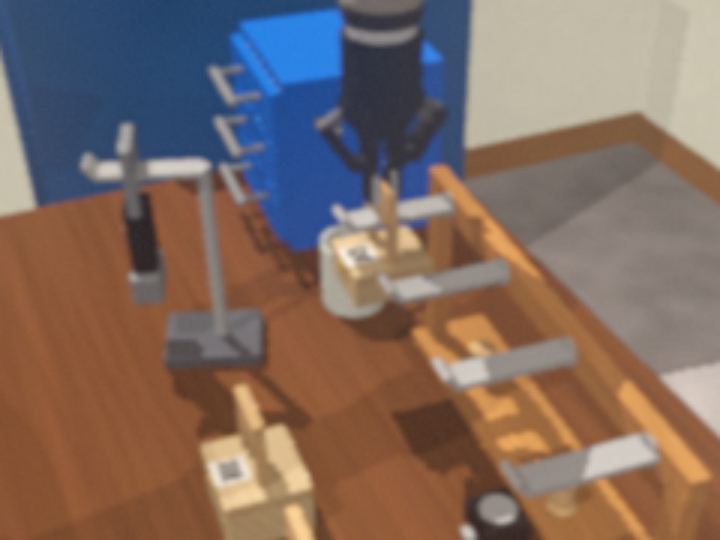

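Caddy2 is on hook1, with the prong through its slot at (385,212). Release and go up.

Request:
{"api": "apply_moves", "payload": {"commands": [-0.1,0,0,0,0,-0.1,0,0,0,0,-0.1,0,0,0,0,-0.1,0,0,-0.5,0,-0.1,0,0,-1.5,0,0.6,0,0,-2.2,0,0.6,0,0,-2.2,0]}}

```text
t: 24.95
tool_pos: [0.6622, 0.2065, 0.511]
tcp_rot: [179.6, -0.2, 86.1]
force: [-0.1, -0.1, -0.2]
opening: 0.068
finger_force: 0.0
```

```bash
python3 - <<'E'
from h import *
goto(.469,.075,.285,87)
lab('side',.4444,.0756,.058); lab('side',.4264,-.2123,.048);lab('side',.441,-.062,.028);lab('side',.637,.2075,.180)
E
```

```text
units dx -2.884 dy -3.677 dz 4.520 twist -0.109 at [0.6622 0.2065 0.511 ] [ 1.7965e+02 -1.7000e-01  8.6130e+01] t 24.95 op 0.068 j [  4.  28. -39.  71.  18.  86. -37.]
side pred [206.5 216.6] [(0.7, 93, array([0.4424, 0.0761, 0.058 ]))]
side pred [239.3 302.6] [(0.6, 188, array([ 0.4251, -0.2128,  0.048 ]))]
side pred [222.9 258.7] [(0.5, 128, array([ 0.4403, -0.0608,  0.028 ]))]
side pred [250.  141.6] [(5.7, 399, array([0.6176, 0.2019, 0.18  ])), (17.3, 32, array([0.6366, 0.1286, 0.18  ])), (24.0, 97, array([0.7262, 0.251 , 0.18  ]))]
```

Request:
{"api": "apply_moves", "payload": {"commands": [0.6,-2.88,-3.68,0,0,0.6,-2.88,-3.68,0,0,0.6,-2.88,-3.68,0,0,0.6,-2.88,-3.68,0,0,0.6,-2.88,-3.68,0,0,0.6,-2.88,-3.68,1,0,0.6,-2.88,-3.68,2,0,0.6,-2.88,-3.68,2.5,0,0.6,-2.88,-3.68,2.5,0,0.6,-2.88,-3.68,2.5,0]}}

```text
t: 26.4
tool_pos: [0.4695, 0.0752, 0.3829]
tcp_rot: [179.9, -0.1, 86.2]
force: [0.6, 0.3, -0.2]
opening: 0.0684
finger_force: 0.0
```

```bash
python3 - <<'E'
from h import *
goto(.469,.075,.285,87)
lab('side',.4444,.0756,.058)
E
```

```text
units dx -0.005 dy -0.010 dz 1.959 twist -0.103 at [0.4695 0.0752 0.3829] [ 1.7993e+02 -6.0000e-02  8.6180e+01] t 26.4 op 0.0684 j [ 23.   8. -41. 112.   6.  62. -24.]
side pred [206.5 216.6] [(0.7, 93, array([0.4424, 0.0758, 0.058 ]))]
```

Request:
{"api": "apply_moves", "payload": {"commands": [0.6,0,0,1,0,0.6,0,0,1.95,0,0.6,0,0,1.95,0,0.6,0,0,1.95,0,-1,0,0,1.95,0,-1,0,0,1.95,0,-1,0,0,1.95,0,-1,0,0,1.95,0,-1,0,0,1.95,0], "grip_force": 100}}

```text
t: 27.58
tool_pos: [0.4693, 0.0746, 0.2854]
tcp_rot: [179.9, 0.0, 86.1]
force: [1.1, -1.7, 5.2]
opening: 0.0096
finger_force: 98.9
```

Request:
{"api": "apply_moves", "payload": {"commands": [-1,0,0,-0.5,0,-1,0,0,-1.2,0,-1,0,0,-2,0,-1,0,0,-2.7,0,-1,0,0,-2.7,0,-1,0,0,-2.7,0,-1,0,0,-2.7,0]}}

```text
t: 28.45
tool_pos: [0.468, 0.0743, 0.4179]
tcp_rot: [-179.8, 0.0, 86.1]
force: [-0.6, 0.4, -1.9]
opening: 0.0097
finger_force: 98.1
```

```bash
python3 - <<'E'
from h import *
h=np.array([.6389,.0787]);a=np.radians(-4.15);e=np.array([np.cos(a),np.sin(a)])
goto(*(h-.09*e),.420,85.85);goto(*(h+.014*e),.420,85.85)
s=manip.sense();print(s['finger_force'],s['force'])
E
```

```text
units dx 0.327 dy 1.604 dz -0.043 twist 0.037 at [0.468  0.0743 0.4179] [-1.7979e+02  3.0000e-02  8.6150e+01] t 28.45 op 0.0097 j [ 25.   6. -41. 109.   4.  66. -22.]
units dx 0.316 dy 3.684 dz -0.043 twist 0.037 at [0.468  0.0743 0.4179] [-1.7979e+02  3.0000e-02  8.6150e+01] t 28.45 op 0.0097 j [ 25.   6. -41. 109.   4.  66. -22.]
98.12464714050293 [-0.63349173  0.37549231 -1.90116458]
```

Request:
{"api": "apply_moves", "payload": {"commands": [-1,0.32,0.8,-0.04,0,-1,0.32,1.6,-0.04,0,-1,0.32,2.2,-0.04,0,-1,0.32,2.9,-0.04,0,-1,0.32,3.68,-0.04,0,-1,0.32,3.68,-0.04,0,-1,0.32,3.68,0.2,0,-1,0.32,3.68,0.43,0,-1,0.32,3.68,0.43,0,-1,0.32,3.68,0.43,0]}}

```text
t: 29.7
tool_pos: [0.6527, 0.0781, 0.3976]
tcp_rot: [-180.0, 0.0, 86.2]
force: [-1.1, -0.1, -2.1]
opening: 0.0098
finger_force: 98.4
```

```bash
python3 - <<'E'
from h import *
goto(.653,.0777,.397,85.85)
s=manip.sense();print(s['finger_force'],s['force'])
f,K,T,d=shot('side'); cv2.imwrite('pics/s8.png',cv2.resize(f[60:240,130:370,::-1],(720,540)))
E
```

```text
units dx -0.009 dy 0.007 dz 0.012 twist 0.039 at [0.6527 0.0781 0.3976] [-1.7995e+02  4.0000e-02  8.6160e+01] t 29.7 op 0.0098 j [ 16.  28. -38.  87.  18.  72. -28.]
98.43716025352478 [-1.09053897 -0.12800569 -2.07244908]
```

View pics/s8.png

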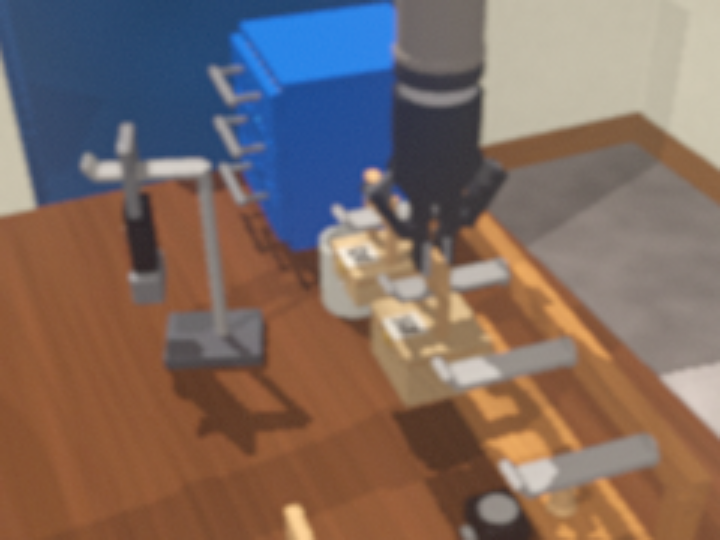

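Caddy4 is threaded on hook2 at (440,280). Lower a touch more and release, then fetch caddy1.

Request:
{"api": "apply_moves", "payload": {"commands": [-1,0,0,0.05,0,-1,0,0,0.05,0,-0.1,0,0,0.05,0,-0.1,0,0,0.05,0,-0.1,0,0,0.05,0,-0.1,0,0,-0.5,0,-0.1,0,0,-1.5,0,0.6,0,0,-2.2,0,0.6,0,0,-2.2,0,0.6,0,0,-2.2,0]}}

```text
t: 31.0
tool_pos: [0.6532, 0.0781, 0.5072]
tcp_rot: [-179.9, 0.0, 86.1]
force: [-0.4, -0.4, -0.2]
opening: 0.068
finger_force: 0.0
```

```bash
python3 - <<'E'
from h import *
goto(.465,-.064,.355,85)
lab('side',.4264,-.2123,.048);lab('side',.441,-.062,.028)
E
```

```text
units dx -3.088 dy -3.565 dz 3.044 twist 0.144 at [0.6532 0.0781 0.5072] [-1.7993e+02  3.0000e-02  8.6150e+01] t 31.0 op 0.068 j [ 16.  24. -39.  77.  15.  84. -26.]
side pred [239.3 302.6] [(0.6, 188, array([ 0.4251, -0.2128,  0.048 ]))]
side pred [222.9 258.7] [(0.5, 127, array([ 0.4402, -0.0607,  0.028 ]))]
```

Request:
{"api": "apply_moves", "payload": {"commands": [0.6,-3.1,-3.57,0,0.15,0.6,-3.1,-3.57,0,0.15,0.6,-3.1,-3.57,0,0.15,0.6,-3.1,-3.57,0,0.15,0.6,-3.1,-3.57,0,0.15,0.6,-3.1,-3.57,1,0.15,0.6,-3.1,-3.57,2,0.15,0.6,-3.1,-3.57,3,0.15,0.6,-3.1,-3.57,3,0.15,0.6,-3.1,-3.57,3,0.15]}}

```text
t: 32.35
tool_pos: [0.466, -0.0639, 0.3595]
tcp_rot: [179.9, -0.0, 85.0]
force: [-0.0, -0.3, 1.5]
opening: 0.0685
finger_force: 0.0
```

```bash
python3 - <<'E'
from h import *
goto(.465,-.064,.255,85)
lab('side',.441,-.062,.028);lab('side',.4264,-.2123,.048)
E
```

```text
units dx -0.003 dy -0.019 dz 2.090 twist -0.000 at [ 0.466  -0.0639  0.3595] [ 1.7988e+02 -3.0000e-02  8.5000e+01] t 32.35 op 0.0685 j [ 37.   9. -38. 114.   6.  59.  -9.]
side pred [222.9 258.7] [(0.4, 129, array([ 0.4403, -0.061 ,  0.028 ]))]
side pred [239.3 302.6] [(0.4, 193, array([ 0.4255, -0.2127,  0.048 ]))]
```

Request:
{"api": "apply_moves", "payload": {"commands": [0.6,0,0,1,0,0.6,0,0,2.03,0,0.6,0,0,2.03,0,0.6,0,0,2.03,0,-1,0,0,2.03,0,-1,0,0,2.03,0,-1,0,0,2.03,0,-1,0,0,2.03,0,-1,0,0,2.03,0], "grip_force": 100}}

```text
t: 33.58
tool_pos: [0.4654, -0.0646, 0.2573]
tcp_rot: [179.9, 0.0, 84.9]
force: [1.0, -0.3, 4.8]
opening: 0.0096
finger_force: 98.7
```

Request:
{"api": "apply_moves", "payload": {"commands": [-1,0,0,-0.5,0,-1,0,0,-1.3,0,-1,0,0,-2.3,0,-1,0,0,-3.3,0,-1,0,0,-3.3,0,-1,0,0,-3.3,0,-1,0,0,-3.3,0]}}

```text
t: 34.45
tool_pos: [0.4641, -0.0646, 0.4198]
tcp_rot: [-179.8, -0.0, 84.9]
force: [-0.8, -0.5, -1.0]
opening: 0.0098
finger_force: 98.1
```

```bash
python3 - <<'E'
from h import *
h=np.array([.6293,-.051]);a=np.radians(-4.15);e=np.array([np.cos(a),np.sin(a)])
goto(*(h-.09*e),.420,85.85);goto(*(h+.014*e),.420,85.85)
s=manip.sense();print(s['finger_force'],s['force'])
E
```

```text
units dx 0.534 dy 1.468 dz -0.004 twist -0.113 at [ 0.4641 -0.0646  0.4198] [-1.7978e+02 -3.0000e-02  8.4950e+01] t 34.45 op 0.0098 j [ 39.   5. -38. 110.   3.  67.  -6.]
units dx 0.567 dy 3.547 dz -0.004 twist -0.113 at [ 0.4641 -0.0646  0.4198] [-1.7978e+02 -3.0000e-02  8.4950e+01] t 34.45 op 0.0098 j [ 39.   5. -38. 110.   3.  67.  -6.]
98.08117389678955 [-0.80481679 -0.49030492 -1.02427259]
```

Request:
{"api": "apply_moves", "payload": {"commands": [-1,0.5,0.7,0,-0.1,-1,0.55,1.4,0,-0.1,-1,0.55,2.1,0,-0.1,-1,0.56,2.8,0,-0.1,-1,0.57,3.55,0,-0.1,-1,0.57,3.55,0,-0.1,-1,0.57,3.55,0.22,-0.1,-1,0.57,3.55,0.46,-0.1,-1,0.57,3.55,0.46,-0.1,-1,0.57,3.55,0.46,-0.1]}}

```text
t: 35.7
tool_pos: [0.6433, -0.0515, 0.3993]
tcp_rot: [-180.0, 0.0, 85.8]
force: [-1.9, 0.5, 6.0]
opening: 0.0099
finger_force: 99.2
```

```bash
python3 - <<'E'
from h import *
goto(.6433,-.052,.397,85.85)
s=manip.sense();print(s['finger_force'],s['force'])
f,K,T,d=shot('side'); cv2.imwrite('pics/s9.png',cv2.resize(f[60:310,130:370,::-1],(576,600)))
E
```

```text
units dx -0.011 dy 0.001 dz 0.046 twist -0.012 at [ 0.6433 -0.0515  0.3993] [-1.7998e+02  4.0000e-02  8.5750e+01] t 35.7 op 0.0099 j [ 28.  26. -38.  88.  17.  71. -17.]
99.2274820804596 [-1.93491569  0.48609919  6.03334708]
```

View pics/s9.png

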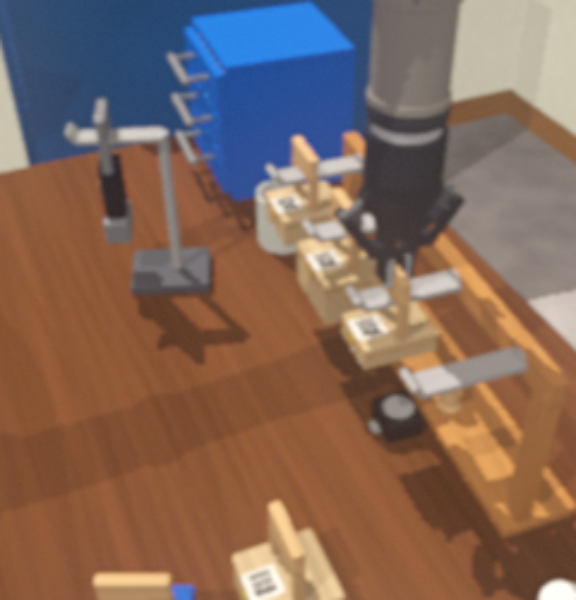

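Caddies 2, 4 and 1 are threaded on hooks 1, 2 and 3, at (300,175), (340,235) and (400,290). Caddy3 is still on the table at (285,570). Release and fetch it.

Request:
{"api": "apply_moves", "payload": {"commands": [-0.1,0,0,0,0,-0.1,0,0,0,0,-0.1,0,0,0,0,-0.1,0,0,-0.5,0,-0.1,0,0,-1.5,0,0.6,0,0,-2.2,0,0.6,0,0,-2.2,0,0.6,0,0,-2.2,0]}}

```text
t: 36.75
tool_pos: [0.644, -0.0518, 0.5077]
tcp_rot: [-179.9, 0.0, 85.7]
force: [-0.8, 0.0, 0.1]
opening: 0.0683
finger_force: 0.0
```

```bash
python3 - <<'E'
from h import *
goto(.451,-.212,.375,88)
lab('side',.4264,-.2123,.048);lab('top',.4264,-.2123,.048)
E
```

```text
units dx -3.481 dy -3.611 dz 2.653 twist -0.282 at [ 0.644  -0.0518  0.5077] [-1.7992e+02  2.0000e-02  8.5740e+01] t 36.75 op 0.0683 j [ 28.  23. -39.  79.  14.  83. -14.]
side pred [239.3 302.6] [(0.6, 188, array([ 0.4251, -0.2128,  0.048 ]))]
top pred [339.5 228. ] []
```

Request:
{"api": "apply_moves", "payload": {"commands": [0.6,-3.48,-3.63,0,-0.3,0.6,-3.48,-3.63,0,-0.3,0.6,-3.48,-3.63,0,-0.3,0.6,-3.48,-3.63,0,-0.3,0.6,-3.48,-3.63,0,-0.3,0.6,-3.48,-3.63,1,-0.3,0.6,-3.48,-3.63,2,-0.3,0.6,-3.48,-3.63,2.65,-0.3,0.6,-3.48,-3.63,2.65,-0.3,0.6,-3.48,-3.63,2.65,-0.3]}}

```text
t: 38.1
tool_pos: [0.4511, -0.2115, 0.3772]
tcp_rot: [179.9, 0.0, 88.2]
force: [0.5, -1.0, -0.3]
opening: 0.0685
finger_force: 0.0
```

```bash
python3 - <<'E'
from h import *
goto(.451,-.212,.275,88)
lab('side',.4264,-.2123,.048)
E
```

```text
units dx -0.010 dy -0.002 dz 2.044 twist 0.024 at [ 0.4511 -0.2115  0.3772] [1.7991e+02 1.0000e-02 8.8190e+01] t 38.1 op 0.0685 j [ 52.  11. -35. 110.   7.  62.  12.]
side pred [239.3 302.6] [(0.6, 189, array([ 0.4252, -0.2129,  0.048 ]))]
```

Request:
{"api": "apply_moves", "payload": {"commands": [0.6,0,0,1,0,0.6,0,0,2.03,0,0.6,0,0,2.03,0,0.6,0,0,2.03,0,-1,0,0,2.03,0,-1,0,0,2.03,0,-1,0,0,2.03,0,-1,0,0,2.03,0,-1,0,0,2.03,0], "grip_force": 100}}

```text
t: 39.28
tool_pos: [0.4507, -0.2119, 0.2754]
tcp_rot: [179.9, 0.0, 88.1]
force: [0.1, 0.2, 4.2]
opening: 0.0102
finger_force: 98.2
```

Request:
{"api": "apply_moves", "payload": {"commands": [-1,0,0,-0.5,0,-1,0,0,-1.3,0,-1,0,0,-2.2,0,-1,0,0,-2.9,0,-1,0,0,-2.9,0.25,-1,0,0,-2.9,0.25,-1,0,0,-2.9,0.25]}}

```text
t: 40.15
tool_pos: [0.4496, -0.2117, 0.4179]
tcp_rot: [-179.8, -0.1, 86.2]
force: [0.2, 0.0, -0.7]
opening: 0.0096
finger_force: 98.1
```

```bash
python3 - <<'E'
from h import *
h=np.array([.6207,-.1791]);a=np.radians(-4.15);e=np.array([np.cos(a),np.sin(a)])
goto(*(h-.09*e),.420,85.85);goto(*(h+.014*e),.420,85.85)
s=manip.sense();print(s['finger_force'],s['force'])
E
```

```text
units dx 0.890 dy 1.571 dz -0.043 twist 0.038 at [ 0.4496 -0.2117  0.4179] [-1.7981e+02 -8.0000e-02  8.6160e+01] t 40.15 op 0.0096 j [ 53.   8. -35. 107.   5.  67.  11.]
units dx 0.878 dy 3.651 dz -0.043 twist 0.038 at [ 0.4496 -0.2117  0.4179] [-1.7981e+02 -8.0000e-02  8.6160e+01] t 40.15 op 0.0096 j [ 53.   8. -35. 107.   5.  67.  11.]
98.12172532081604 [ 0.17043725  0.02921617 -0.744132  ]
```

Request:
{"api": "apply_moves", "payload": {"commands": [-1,0.89,0.6,-0.04,0,-1,0.89,1.3,-0.04,0,-1,0.88,2.1,-0.04,0,-1,0.88,2.9,-0.04,0,-1,0.88,3.65,-0.04,0,-1,0.88,3.65,-0.04,0,-1,0.88,3.65,0.2,0,-1,0.88,3.65,0.46,0,-1,0.88,3.65,0.46,0,-1,0.88,3.65,0.46,0]}}

```text
t: 41.4
tool_pos: [0.6345, -0.1802, 0.3973]
tcp_rot: [-180.0, 0.1, 86.1]
force: [-1.5, 0.1, 6.1]
opening: 0.0098
finger_force: 99.4
```

Request:
{"api": "apply_moves", "payload": {"commands": [-0.1,0,0,0,0,-0.1,0,0,0,0,-0.1,0,0,0,0,-0.1,0,0,-0.5,0,-0.1,0,0,-1.5,0,-0.1,0,0,-2.2,0,-0.1,0,0,-2.7,0,-0.1,0,0,-2.7,0]}}

```text
t: 42.4
tool_pos: [0.6356, -0.1798, 0.5337]
tcp_rot: [179.8, 0.0, 86.1]
force: [-0.8, 0.2, -0.9]
opening: 0.0382
finger_force: 0.0
```

```bash
python3 - <<'E'
from h import *
f,K,T,d=shot('side'); cv2.imwrite('pics/s10.png',cv2.resize(f[60:310,130:370,::-1],(576,600)))
E
```

```text
(no output)
```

View pics/s10.png

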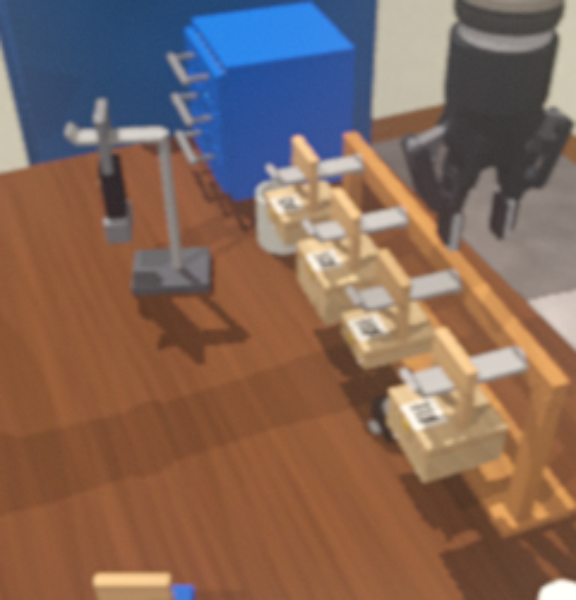

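All four caddies hang on their prongs at (300,170), (345,225), (395,290) and (455,370). The scanner is on its stand at (105,130) and the gripper is clear.

```bash
python3 -c "
from plant import ticket
print(ticket.close_job())"
```

```text
the job is handed in; nothing more can be done
None
```

I scanned all four caddies from smallest to largest, put the scanner back on its stand and hung each caddy on its own rack hook; the job is handed in, but no verdict came back.

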